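Snap up a mini lathe's folding tail stand and clamp the blank

TASK

Clamp the wooden blank in the mini wood lathe. Push the folded red-topped tail stand up past its over-centre point until it snaps upright against its stop, then slide the tailstock along the bed so that the stand's sprung rubber pad pushes the blank home against the drive disc and is squeezed about half-way in (6 mm), and leave it clamped like that. Work gently: never push on the lathe with more than 30 N, never bottom out the pad's spring, and leave the other things on the bench alone.

Things in the scene. Friction and masses are not known exactly. Their poses are not given: they have to be found in the camera images.
- lathe: mini wood lathe fixed to the bench; origin under the bed on the bench top; y runs along the bed from tailstock to headstock, x away from the robot's side, z up. Bed 75 mm wide, y = -280 to 240 mm, top at z = 45. Turning axis along y at x = 0, z = 135. A yellow chip tray with an 18 mm lip lies on the robot's side (x = -140 to -55, y = -200 to 200)
- headstock_nose (a point): where the turning axis leaves the grey headstock (orange cover), lathe y = 125, z = 135 mm; the headstock runs 115 mm on to +y, x = -64 to 64, 189 mm high. In front of this point a steel drive disc, 40 mm in diameter, faces the blank; its face is 15 to 33 mm out towards -y, set differently every time and not measured. It does not yield
- stand (a joint): hinge of the steel tail stand, rad: 0 = folded (start), leaning 57 deg to lathe -x (robot's side), 1.0 = upright at its stop. Axis along lathe y at x = 0, z = 73 mm. A spring drives it to the nearer stop: past over-centre, about 0.55, it snaps upright by itself. Leaving the folded stop takes about 5 N square to the stand at its bar, more (8 to 20 N) if pushed level. Stops are rigid
- stand_bar (a point): centre of the red round bar across the top of the stand, 16 mm in diameter, 50 mm long along lathe y, 115 mm from the hinge axis: about 135 mm above the bench when folded, 188 mm when upright. The stand below it is a steel strip 30 mm (lathe x) by 10 mm (y). The bar does not roll: a finger that rises a little faster than the bar helps it up, one that does not drags it down and jams
- tailstock (a joint): travel of the tailstock slide along the bed, m, growing towards the headstock (lathe +y), 0 to 0.125; start 0 to 0.03. It carries the stand, whose plane is at lathe y = -180 mm + travel, x = 0. Stiff: it takes about 10 N to move it (7 to 12 N is felt, less when stopped) and it stays where it is left, also against the pad's spring up to 10 N
- grip_block (a point): centre of the upright orange block for sliding the tailstock by hand, 24 x 24 mm and 45 mm high (lathe z = 65 to 110 mm), 85 mm outward (lathe -y) of the stand's plane. It stands on the grey slide, 85 mm wide, top at z = 65, which ends 15 mm outward of the block's centre. Push its outer face along lathe +y, or grip it from above
- pad: black rubber pad, 22 mm in diameter, on the stand's headstock side; origin at the centre of its front face, 30 mm from the stand's plane and 62 mm from the hinge axis, facing lathe +y; upright, it is centred on the turning axis. It is sprung: 1.5 N to start moving and 1 N for each mm, 12 mm of travel towards the stand, then solid
- blank_center (a point): centre of the turned wooden blank, 160 mm long along lathe y, 28 mm in diameter with four 33 mm beads near the middle, about 0.1 kg, lying loose on the turning axis in two yellow V cradles (at lathe y = -30 and 55 mm, up to z = 140); starts 12 to 40 mm short of the drive disc; sliding it takes less than 2 N
- gouge: turning gouge with wooden handle, 175 mm long, lying in the chip tray; leave alone
- pawn: turned wooden pawn, 55 mm high, on the headstock's orange cover; leave alone
- cleaner: clear bottle, 190 mm high, beyond the lathe; leave alone
- mug: blue mug, 90 mm high, beyond the lathe; leave alone
- sanding_block: cork sanding block 70 x 110 x 35 mm, beyond the lathe; leave alone
- square_blank: square wooden blank 30 x 180 x 30 mm lying on the bench to the right; leave alone
- adapter: black power adapter 120 x 60 x 35 mm lying on the bench to the left; leave alone

How it is judged (in metres and radians):
On the way, in this order (a step that is already met when the one before it is completed fails the run):
1. the stand has snapped upright against its stop (value of joint stand above 0.96 rad), for 0.2 s.
2. the stand's pad presses the blank home against the drive disc (value of joint stand above 0.96 rad and contact force between pad and blank above 4 N), for 0.3 s.
At the end, for the whole second after the job is handed in: The stand is upright within 0.04 rad of its stop; the pad holds the blank against the drive disc with 4 to 12 N by its own spring (2.5 to 10.5 mm squeezed in); the blank still lies on the turning axis within 4 mm and 0.04 rad, at rest (all of step 2 and contact force between pad and blank below 12 N and x of blank_center in the frame of lathe between -0.004 and 0.004 m and z of blank_center in the frame of lathe between 0.131 and 0.139 m and angle between the y axis of blank and the y axis of lathe, either way round below 0.04 rad and linear speed of blank below 0.01 m/s); the robot touches nothing.
It fails at once if the robot pushes on the lathe or any part of it with more than 30 N (contact force between any of the fingers, the arm and lathe above 30 N).
It fails at once if the pad's spring is bottomed: it presses the blank with more than 15 N (contact force between pad and blank above 15 N).
It fails at once if another thing on the bench is moved more than 25 mm (distance of any of gouge, pawn, cleaner, mug, sanding_block, square_blank, adapter from where it was at the start of the episode above 0.025 m).
It also fails if it takes over 64 s, if anything falls off the work surface, if the arm or the gripper's body presses on something with over 40 N, if the wrist force passes 120 N, or if a joint passes its speed limit or range.

ROBOT

A 6-joint arm with a two-finger parallel gripper is mounted at the origin on the work surface. World frame = base frame: x ahead of the robot, y to its left, z up, the work surface at z = 0. Lengths are in m, angles in degrees, forces in N, time in s.
With the tool pointing down it reaches from about 0.3 to 0.75 m from the base axis. Payload 8.5 kg.
Tool frame: the origin (TCP) lies at the very end of the fingers, on their centre line; the grasp point (between the pads) lies 19 mm behind it; z points along the fingers, y is the line along which they close (so a half turn about z gives the same grasp; the last joint's range is limited). The gripper opens to 85 mm and grips with 20 to 120 N. Pads are 22 mm wide; open, the fingers measure 114 mm over their backs; the gripper's body (76 mm by 85 mm) begins 54 mm behind the grasp point. The pads swing forward as they close: fully open they stand 13 mm farther back than shut.
Start: joints at [54.987, 21.807, 74.336, -0, 83.858, -12.336], TCP at [0.212, 0.507, 0.231] pointing down, gripper open.
Joint ranges: [-178.18, 178.18], [-50.72, 133.34], [12.68, 142.11], [-81.47, 261.47], [9.98, 163.14], [-165.26, 165.26]. Speed limits (degrees/s): [136.94, 136.94, 180, 180, 180, 180].

INTERFACE

Orientations are given as a 3x3 rotation matrix whose columns are the frame's x, y, z axes.
In Python, from rig import observe, cams, ticket gives the robot as it stands.
- The arm moves only by the tool move_arm, never from a script. Its arguments are lists of equal length, an entry for each row: "jaw": the finger opening in cm, from 0 to 8.54; "dp": the shift along the tool's x, y, z in cm, a list of three; "turn": the turn, a rotation vector about the tool's x, y, z in rad, a list of three. In form: {"jaw": [jaw, ...], "dp": [[tx, ty, tz], ...], "turn": [[wx, wy, wz], ...]}. A call has 1 to 12 rows; each row shifts and turns the commanded pose from where the row before left it, along the tool's axes as they then stand; what a row does not reach is not made up. A row lasts 1/12 s, in which the tool goes at most 41.7 mm and 7.16 degrees, less where a joint would pass 70% of its speed; a pose out of reach is approached as far as the arm can. A call is refused whole if a number of a shift passes 4.17 or a number of a turn 0.125, either way. A call with a gripper value outside its range is refused whole. The fingers move at their own pace and stop on an object; "force" is the grip in N (left out, the last holds). Time passes only in rows, so rows that do not move let the fingers close. It gives the time, the measured TCP pose, the force, the opening and the grip force at its end, in the units of the state.
- observe(): the state, without advancing time (a new reading comes with each control period).
- cams.get_image(name): name is "side" or "top" or "wrist"; returns (picture, depth): 400x640x3 uint8, red, green, blue; 400x640 float32, m along the optical axis (not along the pixel's ray), 0 where there is no reading.
- cams.calibration(name): a dict with "vertical_fov" (degrees; the focal length in pixels is half the picture's height over the tangent of half this angle, whatever the lens; pixels are square), "cx", "cy" (the principal point, pixels), "view" (4x4, takes a point from world to camera coordinates); the wrist camera has in their place "tool_from_camera" (4x4, takes a point from camera to tool coordinates, whose origin is the TCP and whose axes are the flange's). Camera axes: x right, y up, looking along -z (the intrinsics and any distortion apply to the point x, -y, -z); pixel columns grow to the right and rows downward; lengths in m; the calibration is good to about 2 mm. A picture is of the moment at which its call begins: read the wrist's pose just before it. calibration takes no time and is no camera call.
- ticket.close_job(): hands the job in; it is judged then, once.
Trained networks look in the newest picture that a camera, given by its name, has taken for a name from the list of things; names that differ only in an ending like _2 or _b are one class to them, and where a whole thing is asked for, a point or a joint stands for the part that bears it (a point fixed in the world has none). Each returns a list of dicts, best first, with "p" (0 to 1); they miss things now and then, are a little off and sometimes report something else, mostly with a low value. They report only what shows in the picture. A call takes as long as a camera call.
- cams.spot_in(camera, query): "box" ([centre column, centre row, width, height] as shares, 0 to 1, of the picture: columns of its width, rows of its height, round what is visible of it).
- cams.outline_of(camera, query): "mask" (400x640 bool, what is visible of it) and "box" ([centre column, centre row, width, height] as shares, 0 to 1, of the picture: columns of its width, rows of its height, round what is visible of it).
- cams.mark_of(camera, query): "location" ([column, row] as shares, 0 to 1, of the picture: columns of its width, rows of its height: a listed point, or the origin of a listed thing).
The state is a dict: "time_s": time; "q": joint angles; "qvel": joint speeds; "joint_efforts": joint torques, N m; "position": TCP position; "tool_rot": TCP orientation; "ft_force": force on the tool from outside, world axes, zero at the start; "wrist_torque": the same for the moment, N m; "grip_width": finger opening in m; "gripper_force": force on a finger pad.
Only numpy, scipy, OpenCV 4.12 (cv2) and the standard library are available. Lean on these libraries where they do the work, as an engineer would, in place of code of your own. Each camera call takes 0.05 s, during which the arm holds its last target. There are 200 camera calls.

## Working session

There is one attempt and no reset: what is moved stays moved. The work goes in short steps, Python scripts to look and compute and a tool call to move; the robot and the scene stay as the last step left them, time stands still between calls to the robot, and variables do not carry over. Pictures are saved under pics/ and viewed, at most 10 in all, crops included, and the job is handed in when it is done.

Besides the shell and the picture viewer there is one more tool, called after "Call:" as name(argument=value, ...), one argument or row to a line, values as JSON. move_arm: Moves the arm, as the interface text tells. Its arguments: {"type":"object","properties":{"jaw":{"type":"array","items":{"type":"number"}},"dp":{"type":"array","items":{"type":"array","items":{"type":"number"}}},"turn":{"type":"array","items":{"type":"array","items":{"type":"number"}}},"force":{"type":"number"}},"required":["jaw","dp","turn"]}

```bash
mkdir -p pics; cat > h.py <<'E'
import numpy as np, cv2
from rig import observe, cams, ticket
def ray(name,u,v,st=None):
    c=cams.calibration(name); f=200/np.tan(np.radians(c['vertical_fov']/2))
    K=np.array([[f,0,c['cx']],[0,f,c['cy']],[0,0,1]])
    d=np.array([(u-c['cx'])/f,-(v-c['cy'])/f,-1.])
    if name=='wrist':
        s=st or observe(); T=np.eye(4);T[:3,:3]=s['tool_rot'];T[:3,3]=s['position']
        M=T@np.array(c['tool_from_camera'])
    else: M=np.linalg.inv(np.array(c['view']))
    return M[:3,3],M[:3,:3]@d
def pt(name,u,v,dep): o,d=ray(name,u,v); return o+d*dep
def atz(name,u,v,z): o,d=ray(name,u,v); return o+d*(z-o[2])/d[2]
def proj(name,P):
    c=cams.calibration(name); f=200/np.tan(np.radians(c['vertical_fov']/2))
    p=np.array(c['view'])@np.append(P,1); return np.array([c['cx']+f*p[0]/-p[2],c['cy']+f*p[1]/p[2]])
E
python3 - <<'E'
from h import *
s=observe();print(s['time_s'],s['tool_rot'],s['ft_force'])
ims=[]
for n in ['side','top']:
    im,d=cams.get_image(n);np.save(n+'d.npy',d);cv2.imwrite(f'pics/{n}1.png',im[:,:,::-1])
    c=cams.calibration(n);print(n,{k:v for k,v in c.items() if k!='view'},np.round(ray(n,320,200),2))
    for q in ['stand_bar','grip_block','headstock_nose','blank_center','lathe','pad']:
        r=cams.mark_of(n,q)
        if r:
            u,v=np.array(r[0]['location'])*[640,400]; dd=d[int(min(v,399)),int(min(u,639))]
            print(q,round(r[0]['p'],2),round(u,1),round(v,1),np.round(pt(n,u,v,dd),3))
E
```

```text
0.0 [[-9.22698033e-01  3.85522488e-01 -8.66650508e-04]
 [ 3.85523315e-01  9.22697316e-01 -1.19842663e-03]
 [ 3.37635683e-04 -1.43989987e-03 -9.99998906e-01]] [ 0.85055992 -0.07029441 -0.29041217]
side {'vertical_fov': 44.069852379772556, 'cx': 322.58767761921945, 'cy': 194.55467414351915} [[ 0.44  1.14  0.9 ]
 [ 0.1  -0.82 -0.56]]
stand_bar 0.94 373.0 182.9 [ 0.443 -0.303 -0.002]
grip_block 0.86 349.7 181.3 [ 0.515 -0.167  0.084]
blank_center 0.74 328.1 207.8 [0.557 0.073 0.147]
lathe 0.63 323.3 251.3 [0.543 0.297 0.187]
pad 0.61 379.2 155.3 [ 0.427 -0.446  0.027]
top {'vertical_fov': 46.73571836660995, 'cx': 320.4679260592356, 'cy': 196.71200887416802} [[ 0.39  0.01  1.49]
 [ 0.13 -0.02 -0.99]]
stand_bar 0.72 343.3 248.4 [ 0.428 -0.08   0.142]
grip_block 0.89 373.9 222.4 [ 0.508 -0.174  0.11 ]
headstock_nose 0.56 254.7 198.9 [0.565 0.177 0.175]
blank_center 0.84 299.5 205.3 [0.552 0.049 0.147]
lathe 0.67 295.9 207.9 [0.544 0.06  0.145]
pad 0.56 333.9 231.5 [ 0.486 -0.059  0.007]
```

View pics/side1.png

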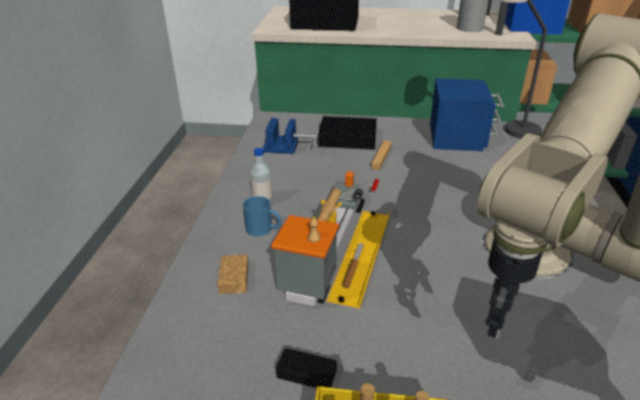

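View pics/top1.png

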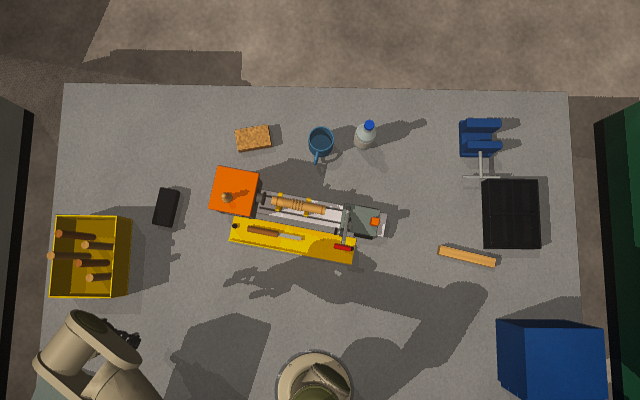

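The side view shows the block at about (349,180), the bar at (375,184) and the blank at (328,207). The top view shows the bar at (343,247), the block at (375,222) and the headstock cover at (235,192). Next I fit the lathe frame from the orange parts.

```bash
cat >> h.py <<'E'
def orange(im):
    h=cv2.cvtColor(im,cv2.COLOR_RGB2HSV); return cv2.inRange(h,(5,200,120),(14,255,255))
def blobs(m,amin):
    n,l,s,c=cv2.connectedComponentsWithStats(m); return [(s[i],c[i]) for i in range(1,n) if s[i,4]>amin]
E
python3 - <<'E'
from h import *
im=cv2.imread('pics/top1.png')[:,:,::-1].copy();d=np.load('topd.npy')
for s,c in blobs(orange(im),12): print(s,c.round(1), [np.round(atz('top',*c,z),4) for z in(.11,.189)], d[int(c[1]),int(c[0])], np.round(pt('top',*c,d[int(c[1]),int(c[0])]),3))
m=orange(im);n,l,s,c=cv2.connectedComponentsWithStats(m);i=1+np.argmax(s[1:,4])
q=cv2.boxPoints(cv2.minAreaRect(np.argwhere(l==i)[:,::-1].astype(np.float32)))
print([np.round(atz('top',*p,.189)[:2],3) for p in q])
h=cv2.cvtColor(im,cv2.COLOR_RGB2HSV);r=cv2.inRange(h,(0,190,80),(4,255,255))|cv2.inRange(h,(174,190,80),(180,255,255))
for s,c in blobs(r,8): print('red',s,c.round(1),np.round(atz('top',*c,.143),4),np.round(pt('top',*c,d[int(c[1]),int(c[0])]),3))
y=cv2.inRange(h,(20,150,80),(32,255,255))
for s,c in blobs(y,300): print('yel',s,c.round(1))
print(cams.calibration('wrist'))
E
```

```text
[ 208  166   51   51 1785] [233.6 190.3] [array([0.5993, 0.2496, 0.11  ]), array([0.5875, 0.2361, 0.189 ])] 1.317239 [0.588 0.236 0.187]
[370 217   9   9  67] [374.1 221.2] [array([ 0.5116, -0.1743,  0.11  ]), array([ 0.5048, -0.1637,  0.189 ])] 1.3820038 [ 0.511 -0.173  0.118]
[ 77 260   5   7  16] [ 79.  262.5] [array([0.3787, 0.693 , 0.11  ]), array([0.3795, 0.6541, 0.189 ])] 1.2788868 [0.38  0.654 0.189]
[array([0.536, 0.308]), array([0.663, 0.286]), array([0.638, 0.166]), array([0.512, 0.189])]
red [334 244  17   7  75] [341.9 247.2] [ 0.4318 -0.076   0.143 ] [ 0.432 -0.076  0.149]
yel [  48  215   69   83 2660] [ 91.  254.8]
yel [ 228  216  126   49 2797] [290.5 239.7]
{'vertical_fov': 66.4059880674997, 'cx': 314.2400117593816, 'cy': 195.84087332292833, 'tool_from_camera': array([[-5.57311223e-04,  9.61552605e-01,  2.74620242e-01,
         7.00525868e-02],
       [ 9.99999741e-01,  6.61078345e-04, -2.85304994e-04,
         4.28913751e-04],
       [-4.55881256e-04,  2.74620012e-01, -9.61552724e-01,
        -1.42639192e-01],
       [ 0.00000000e+00,  0.00000000e+00,  0.00000000e+00,
         1.00000000e+00]])}
```

Call:
move_arm(
  jaw=[2, 2, 2, 2, 2, 2, 2, 2, 2, 2, 2, 2],
  dp=[
    [-1.5, -1.5, -0.4],
    [-2.6, -2.6, -0.4],
    [-2.6, -2.6, -0.4],
    [-2.6, -2.6, -0.4],
    [-2.6, -2.6, -0.4],
    [-2.6, -2.6, -0.4],
    [-2.6, -2.6, -0.4],
    [-2.6, -2.6, -0.4],
    [-2.6, -2.6, -0.4],
    [-2.6, -2.6, -0.4],
    [-2.6, -2.6, 0],
    [-2.6, -2.6, 0],
  ],
  turn=[
    [0, 0, 0],
    [0, 0, 0],
    [0, 0, 0],
    [0, 0, 0],
    [0, 0, 0],
    [0, 0, 0],
    [0, 0, 0],
    [0, 0, 0],
    [0, 0, 0],
    [0, 0, 0],
    [0, 0, 0],
    [0, 0, 0],
  ],
)

```text
time_s: 1.7
position: [0.374, 0.1119, 0.2718]
tool_rot: [[-0.923, 0.386, 0.001], [0.386, 0.923, 0.0], [-0.001, 0.001, -1.0]]
ft_force: [1.3, 0.5, -0.9]
grip_width: 0.0198
gripper_force: 0.0
```

Call:
move_arm(
  jaw=[2, 2, 2, 2, 2, 2, 2, 2],
  dp=[
    [-2.6, -2.6, 0],
    [-2.6, -2.6, 0],
    [-2, -2, 0],
    [-1, -1, 0],
    [0, 0, 0],
    [0, 0, 0],
    [0, 0, 0],
    [0, 0, 0],
  ],
  turn=[
    [0, 0, 0],
    [0, 0, 0],
    [0, 0, 0],
    [0, 0, -0.053],
    [0, 0, -0.08],
    [0, 0, -0.08],
    [0, 0, 0],
    [0, 0, 0],
  ],
)

```text
time_s: 2.37
position: [0.4177, 0.0064, 0.2714]
tool_rot: [[-0.983, 0.184, 0.0], [0.184, 0.983, -0.0], [-0.0, 0.0, -1.0]]
ft_force: [0.4, -0.8, -0.3]
grip_width: 0.0201
gripper_force: 0.0
```

```bash
python3 - <<'E'
from h import *
s=observe();print(s['time_s'],s['position'],np.round(s['tool_rot'],3),np.round(s['q'],1),s['grip_width'])
im,d=cams.get_image('wrist');np.save('w1d.npy',d);cv2.imwrite('pics/w1.png',im[:,:,::-1])
for q in ['stand_bar','grip_block','headstock_nose','blank_center','pad']:
    r=cams.mark_of('wrist',q)
    if r:
        u,v=np.array(r[0]['location'])*[640,400]; dd=d[int(min(v,399)),int(min(u,639))]
        print(q,round(r[0]['p'],2),round(u,1),round(v,1),np.round(pt('wrist',u,v,dd),3))
for s,c in blobs(orange(im),60): print(s,c.round(1), [np.round(atz('wrist',*c,z),4) for z in(.11,.189)])
h=cv2.cvtColor(im,cv2.COLOR_RGB2HSV);r=cv2.inRange(h,(0,190,80),(4,255,255))|cv2.inRange(h,(174,190,80),(180,255,255))
for s,c in blobs(r,60): print('red',s,c.round(1),np.round(atz('wrist',*c,.141),4))
E
```

```text
2.3667 [0.41772718 0.00642672 0.27138624] [[-0.983  0.184  0.   ]
 [ 0.184  0.983 -0.   ]
 [-0.     0.    -1.   ]] [-15.5   6.5  88.8   0.   84.7 -94.8] 0.02010794664854809
stand_bar 0.93 232.7 216.0 [ 0.431 -0.074  0.141]
grip_block 0.92 182.0 275.1 [ 0.504 -0.166  0.097]
headstock_nose 0.67 506.6 296.5 [0.566 0.179 0.142]
pad 0.54 270.5 248.5 [ 0.407 -0.012  0.284]
red [207 210  54  16 468] [233.2 218.3] [ 0.4334 -0.0739  0.141 ]
```

View pics/w1.png

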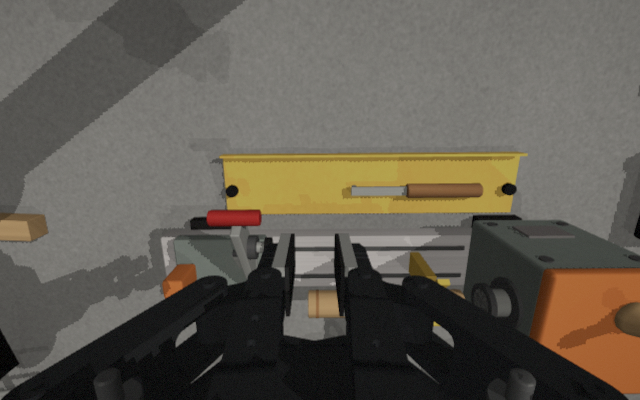

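The wrist view shows the red bar at (233,218), which agrees with the lathe fit to about 2 mm. The bed lines run level in the image, so the yaw matches. Now I move over the bar and tilt the tool.

Call:
move_arm(
  jaw=[2, 2, 2, 2, 2, 2, 2, 2, 2, 2],
  dp=[
    [0.5, -2.6, 0],
    [0.5, -2.6, 0],
    [0, -2.5, 0],
    [0, 0, 0],
    [0, 0, 0],
    [0, 0, 0],
    [0, 0, 0],
    [0, 0, 0],
    [0, 0, 0],
    [0, 0, 0],
  ],
  turn=[
    [0, 0, 0],
    [0, 0, 0],
    [0, 0, 0],
    [0, -0.12, 0],
    [0, -0.12, 0],
    [0, -0.12, 0],
    [0, -0.12, 0],
    [0, -0.12, 0],
    [0, 0, 0],
    [0, 0, 0],
  ],
)

```text
time_s: 3.5
position: [0.3933, -0.0675, 0.2713]
tool_rot: [[-0.812, 0.183, 0.554], [0.152, 0.983, -0.103], [-0.563, 0.0, -0.826]]
ft_force: [0.0, -0.5, 0.3]
grip_width: 0.0202
gripper_force: 0.0
```

```bash
cat >> h.py <<'E'
O=np.array([.554,.0566,0]);a=np.radians(10.5);RL=np.array([[np.cos(a),np.sin(a),0],[-np.sin(a),np.cos(a),0],[0,0,1]])  # columns ex,ey,ez
def L(p): return RL.T@(np.array(p)-O)
def where():
    s=observe();print(s['time_s'],'lathe mm',np.round(L(s['position'])*1e3,1),'q',np.round(s['q'],0),'f lathe',np.round(RL.T@np.array(s['ft_force']),1));print(np.round(RL.T@np.array(s['tool_rot']),3))
E
python3 -c "
from h import *
where()"
```

```text
3.5 lathe mm [-135.4 -151.3  271.3] q [ -37.  -10.  112.   20.   48. -126.] f lathe [ 0.1 -0.4  0.3]
[[-0.826  0.001  0.563]
 [ 0.001  1.    -0.   ]
 [-0.563  0.    -0.826]]
```

Call:
move_arm(
  jaw=[2, 2, 2, 2, 2, 2, 2, 2, 2],
  dp=[
    [1.55, 0, 2.27],
    [1.55, 0, 2.27],
    [1.55, 0, 2.27],
    [1.55, 0, 2.27],
    [1.55, 0, 2.27],
    [1.0, 0, 1.5],
    [0.55, 0, 0.77],
    [0, 0, 0],
    [0, 0, 0],
  ],
  turn=[
    [0, 0, 0],
    [0, 0, 0],
    [0, 0, 0],
    [0, 0, 0],
    [0, 0, 0],
    [0, 0, 0],
    [0, 0, 0],
    [0, 0, 0],
    [0, 0, 0],
  ],
)

```text
time_s: 4.25
position: [0.3986, -0.0653, 0.1176]
tool_rot: [[-0.816, 0.175, 0.551], [0.143, 0.985, -0.101], [-0.561, -0.003, -0.828]]
ft_force: [0.1, -0.4, 0.0]
grip_width: 0.0199
gripper_force: 0.0
```

```bash
python3 - <<'E'
from h import *
where()
im,d=cams.get_image('wrist');cv2.imwrite('pics/w2.png',im[:,:,::-1])
E
```

```text
4.25 lathe mm [-130.6 -148.2  117.6] q [ -36.    8.  130.   55.   17. -165.] f lathe [ 0.2 -0.4  0. ]
[[-0.828 -0.007  0.561]
 [-0.008  1.     0.001]
 [-0.561 -0.003 -0.828]]
```

View pics/w2.png

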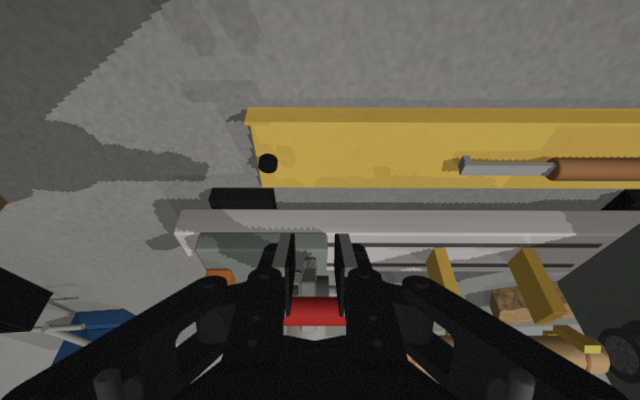

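The bar is at (315,310), centred between the fingers. The wrist is close to its joint limit, so I cut the tilt to 20° before contact.

Call:
move_arm(
  jaw=[2, 2, 2, 2, 2],
  dp=[
    [0, 0, 0],
    [0, 0, 0],
    [0, 0, 0],
    [0, 0, 0],
    [0, 0, 0],
  ],
  turn=[
    [0, 0.087, 0],
    [0, 0.087, 0],
    [0, 0.087, 0],
    [0, 0, 0],
    [0, 0, 0],
  ],
)

```text
time_s: 4.72
position: [0.4012, -0.0604, 0.1181]
tool_rot: [[-0.883, 0.164, 0.439], [0.154, 0.986, -0.059], [-0.443, 0.016, -0.897]]
ft_force: [-0.8, 0.2, -0.1]
grip_width: 0.0197
gripper_force: 0.0
```

```bash
python3 -c "
from h import *
where()"
```

```text
4.7167 lathe mm [-128.9 -142.9  118.1] q [ -33.    8.  124.   26.   26. -134.] f lathe [-0.8  0.  -0.1]
[[-0.897 -0.018  0.442]
 [-0.009  1.     0.022]
 [-0.443  0.016 -0.897]]
```

Call:
move_arm(
  jaw=[2, 2, 2, 2, 2, 2],
  dp=[
    [0, -0.4, 0],
    [0, -0.4, 0],
    [0, 0, 0.4],
    [-0.4, 0, 0.4],
    [0, 0, 0],
    [0, 0, 0],
  ],
  turn=[
    [0.02, 0.1, 0.02],
    [0, 0, 0],
    [0, 0, 0],
    [0, 0, 0],
    [0, 0, 0],
    [0, 0, 0],
  ],
)

```text
time_s: 5.22
position: [0.406, -0.067, 0.1102]
tool_rot: [[-0.912, 0.183, 0.368], [0.176, 0.983, -0.054], [-0.371, 0.016, -0.928]]
ft_force: [0.2, -0.2, 0.2]
grip_width: 0.0202
gripper_force: 0.0
```

```bash
python3 -c "
from h import *
where()"
```

```text
5.2167 lathe mm [-123.  -148.5  110.2] q [ -32.   10.  121.   17.   30. -124.] f lathe [ 0.3 -0.1  0.2]
[[-0.929  0.001  0.371]
 [ 0.007  1.     0.014]
 [-0.371  0.016 -0.928]]
```

Call:
move_arm(
  jaw=[2, 2, 2, 2, 2, 2],
  dp=[
    [-0.4, -0.25, 0.1],
    [-0.4, 0, 0.1],
    [-0.3, 0, 0.1],
    [-0.15, 0, 0],
    [0, 0, 0],
    [0, 0, 0],
  ],
  turn=[
    [0.015, 0, 0],
    [0, 0, 0],
    [0, 0, 0],
    [0, 0, 0],
    [0, 0, 0],
    [0, 0, 0],
  ],
)

```text
time_s: 5.72
position: [0.4181, -0.0719, 0.1124]
tool_rot: [[-0.912, 0.189, 0.365], [0.176, 0.982, -0.069], [-0.371, 0.001, -0.929]]
ft_force: [-0.2, -0.6, 0.0]
grip_width: 0.0203
gripper_force: 0.0
```

Call:
move_arm(
  jaw=[2, 2, 2, 2],
  dp=[
    [-0.15, 0, 0],
    [-0.15, 0, 0],
    [0, 0, 0],
    [0, 0, 0],
  ],
  turn=[
    [0, 0, 0],
    [0, 0, 0],
    [0, 0, 0],
    [0, 0, 0],
  ],
)

```text
time_s: 6.05
position: [0.4209, -0.0726, 0.1136]
tool_rot: [[-0.912, 0.189, 0.365], [0.176, 0.982, -0.069], [-0.371, 0.001, -0.929]]
ft_force: [0.7, 0.6, 0.6]
grip_width: 0.0199
gripper_force: 0.0
```

```bash
python3 -c "
from h import *
where()"
```

```text
6.05 lathe mm [-107.3 -151.3  113.6] q [ -30.   11.  118.   14.   30. -120.] f lathe [0.6 0.8 0.6]
[[-0.929  0.007  0.371]
 [ 0.007  1.    -0.002]
 [-0.371  0.001 -0.929]]
```

Call:
move_arm(
  jaw=[2, 2, 2, 2],
  dp=[
    [-0.4, 0, -0.42],
    [-0.4, 0, -0.42],
    [-0.4, 0, -0.42],
    [0, 0, 0],
  ],
  turn=[
    [0, 0.05, 0],
    [0, 0.05, 0],
    [0, 0.05, 0],
    [0, 0, 0],
  ],
)

```text
time_s: 6.38
position: [0.4271, -0.0734, 0.1294]
tool_rot: [[-0.958, 0.188, 0.218], [0.184, 0.982, -0.04], [-0.222, 0.002, -0.975]]
ft_force: [-11.8, 0.0, 3.3]
grip_width: 0.02
gripper_force: 5.1
```

```bash
python3 -c "
from h import *
where()"
```

```text
6.3833 lathe mm [-101.1 -150.9  129.4] q [ -28.   12.  110.    5.   46. -110.] f lathe [-11.6  -2.1   3.3]
[[-0.975  0.006  0.222]
 [ 0.006  1.     0.   ]
 [-0.222  0.002 -0.975]]
```

Call:
move_arm(
  jaw=[2, 2, 2, 2],
  dp=[
    [-0.39, 0, -0.55],
    [-0.39, 0, -0.52],
    [-0.39, 0, -0.52],
    [0, 0, 0],
  ],
  turn=[
    [0, 0.05, 0],
    [0, 0.05, 0],
    [0, 0.05, 0],
    [0, 0, 0],
  ],
)

```text
time_s: 6.72
position: [0.4368, -0.0756, 0.1475]
tool_rot: [[-0.979, 0.189, 0.076], [0.188, 0.982, -0.013], [-0.078, 0.001, -0.997]]
ft_force: [-9.3, 1.2, 5.6]
grip_width: 0.0204
gripper_force: 4.3
```

```bash
python3 -c "
from h import *
where()"
```

```text
6.7167 lathe mm [ -91.1 -151.3  147.5] q [ -26.   15.  101.    1.   60. -106.] f lathe [-9.4 -0.5  5.6]
[[-0.997  0.007  0.078]
 [ 0.007  1.     0.001]
 [-0.078  0.001 -0.997]]
```

Call:
move_arm(
  jaw=[2, 2, 2, 2],
  dp=[
    [-0.45, 0, -0.5],
    [-0.5, 0, -0.42],
    [-0.5, 0, -0.4],
    [0, 0, 0],
  ],
  turn=[
    [0, 0.03, 0],
    [0, 0.03, 0],
    [0, 0.03, 0],
    [0, 0, 0],
  ],
)

```text
time_s: 7.05
position: [0.4506, -0.0782, 0.1611]
tool_rot: [[-0.982, 0.189, -0.009], [0.189, 0.982, 0.003], [0.01, 0.002, -1.0]]
ft_force: [-4.2, 1.0, 4.0]
grip_width: 0.0203
gripper_force: 2.1
```

```bash
python3 -c "
from h import *
where()"
```

```text
7.05 lathe mm [ -77.1 -151.4  161.1] q [ -25.   17.   95.   -0.   69. -104.] f lathe [-4.3  0.2  4. ]
[[-1.     0.007 -0.01 ]
 [ 0.007  1.     0.002]
 [ 0.01   0.002 -1.   ]]
```

Call:
move_arm(
  jaw=[2, 2, 2, 2, 2, 2],
  dp=[
    [-0.45, 0, -0.3],
    [-0.45, 0, -0.27],
    [-0.45, 0, -0.23],
    [-0.3, 0, -0.15],
    [0, 0, 0],
    [0, 0, 0],
  ],
  turn=[
    [0, 0, 0],
    [0, 0, 0],
    [0, 0, 0],
    [0, 0, 0],
    [0, 0, 0],
    [0, 0, 0],
  ],
)

```text
time_s: 7.55
position: [0.4666, -0.0816, 0.1702]
tool_rot: [[-0.982, 0.19, -0.008], [0.19, 0.982, 0.003], [0.009, 0.001, -1.0]]
ft_force: [0.0, -0.1, 0.6]
grip_width: 0.0199
gripper_force: 0.0
```

```bash
python3 - <<'E'
from h import *
where()
im,d=cams.get_image('top');h=cv2.cvtColor(im,cv2.COLOR_RGB2HSV);r=cv2.inRange(h,(0,190,80),(4,255,255))|cv2.inRange(h,(174,190,80),(180,255,255))
for s,c in blobs(r,8): print('red',s,c.round(1),np.round(1e3*L(atz('top',*c,.19)),1))
E
```

```text
7.55 lathe mm [ -60.8 -151.8  170.2] q [ -24.   18.   92.   -0.   71. -103.] f lathe [ 0.  -0.1  0.6]
[[-1.     0.007 -0.009]
 [ 0.007  1.     0.001]
 [ 0.009  0.001 -1.   ]]
```

Call:
move_arm(
  jaw=[2, 2, 2, 0, 0, 0, 0, 0, 0, 0, 0, 0],
  dp=[
    [1.5, 0, 0],
    [1.5, 0, -2],
    [1, 0, -3],
    [0, -3, -3],
    [0, -3.5, -1],
    [-1, -3.5, 0],
    [-3, -3, 0],
    [-3.5, -1, 0],
    [-2.6, 0, 0],
    [0, 0, 0],
    [0, 0, 0],
    [0, 0, 0],
  ],
  turn=[
    [0, 0, 0],
    [0, 0, 0],
    [0, 0, 0],
    [0, 0, 0],
    [0, 0, 0],
    [0, 0, 0],
    [0, 0, 0],
    [0, 0, 0],
    [0, 0, 0],
    [0, 0, 0],
    [0, 0, 0],
    [0, 0, 0],
  ],
)

```text
time_s: 8.6
position: [0.4997, -0.2291, 0.2588]
tool_rot: [[-0.982, 0.189, -0.01], [0.189, 0.982, 0.003], [0.01, 0.001, -1.0]]
ft_force: [-0.6, 0.1, -0.7]
grip_width: -0.0003
gripper_force: 0.0
```

```bash
python3 - <<'E'
from h import *
where()
im,d=cams.get_image('top');h=cv2.cvtColor(im,cv2.COLOR_RGB2HSV);r=cv2.inRange(h,(0,190,80),(4,255,255))|cv2.inRange(h,(174,190,80),(180,255,255))
for s,c in blobs(r,8): print('red',s,c.round(1),np.round(1e3*L(atz('top',*c,.194)),1))
cv2.imwrite('pics/top2.png',cv2.resize(im[130:290,200:420,::-1],None,fx=3.5,fy=3.5))
im,d=cams.get_image('wrist')
cv2.imwrite('pics/w3.png',im[:,:,::-1])
E
```

```text
8.6 lathe mm [  -1.4 -290.9  258.8] q [ -37.   21.   71.   -0.   89. -116.] f lathe [-0.6 -0.  -0.7]
[[-1.     0.007 -0.01 ]
 [ 0.007  1.     0.001]
 [ 0.01   0.001 -1.   ]]
red [341 209  18   8  84] [349.5 212.8] [   1.1 -152.6  194. ]
```

View pics/top2.png

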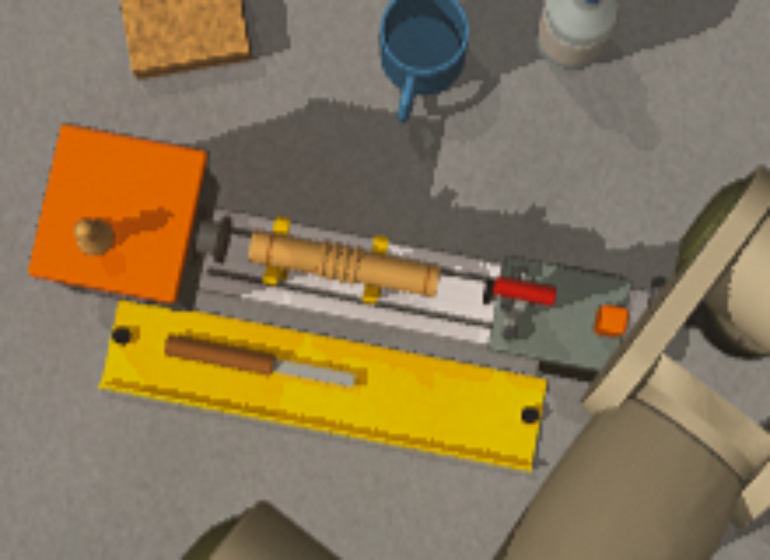

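View pics/w3.png

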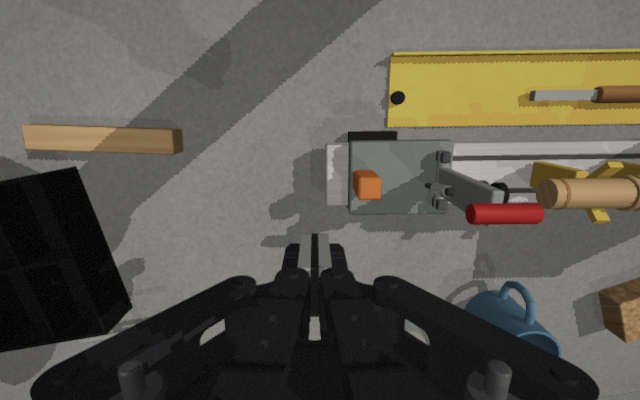

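The top view shows the stand upright, with the blank running from (250,248) to (438,280), the disc face at about (231,238) and the pad at about (485,290). In the wrist view the block is at (368,184). I convert these to the lathe frame.

```bash
python3 - <<'E'
from h import *
for n,x,y,z in [('blankR',438,280,.142),('blankL',250,248,.142),('disc',231,238,.15),('pad',485,290,.14),('block',611,320,.11),('headface',200,210,.189)]:
    print(n,np.round(1e3*L(atz('top',x/3.5+200-.5,y/3.5+130-.5,z)),1))
for u,v in [(356,171),(382,172),(356,180),(381,180)]: print(np.round(1e3*L(atz('wrist',u,v,.11)),1))
E
```

```text
blankR [  2.3 -82.2 142. ]
blankL [ -2.1  77.9 142. ]
disc [  2.2  94.3 150. ]
pad [   2.  -122.6  140. ]
block [   1.1 -234.7  110. ]
headface [ 15.2 118.9 189. ]
[ -14.2 -249.4  110. ]
[ -13.  -224.1  110. ]
[  -5.3 -249.2  110. ]
[  -5.1 -224.7  110. ]
```

Call:
move_arm(
  jaw=[0, 0, 0, 0, 0, 0, 0, 0],
  dp=[
    [0, 0, 3],
    [0, 0, 3.5],
    [0, 0, 3.5],
    [0, 0, 3.5],
    [0, 0, 3],
    [0, 0, 2],
    [0, 0, 0],
    [0, 0, 0],
  ],
  turn=[
    [0, 0.009, 0],
    [0, 0, 0],
    [0, 0, 0],
    [0, 0, 0],
    [0, 0, 0],
    [0, 0, 0],
    [0, 0, 0],
    [0, 0, 0],
  ],
)

```text
time_s: 9.37
position: [0.4967, -0.2286, 0.0745]
tool_rot: [[-0.982, 0.19, -0.019], [0.189, 0.982, 0.005], [0.019, 0.001, -1.0]]
ft_force: [0.4, 0.2, 1.3]
grip_width: 0.0001
gripper_force: 0.0
```

Call:
move_arm(
  jaw=[0, 0, 0, 0, 0, 0, 0],
  dp=[
    [0, 0.7, 0],
    [0, 0.7, 0],
    [0, 0.4, 0],
    [0, 0.3, 0],
    [0, 0.3, 0],
    [0, 0, 0],
    [0, 0, 0],
  ],
  turn=[
    [0, 0, 0],
    [0, 0, 0],
    [0, 0, 0],
    [0, 0, 0],
    [0, 0, 0],
    [0, 0, 0],
    [0, 0, 0],
  ],
)

```text
time_s: 9.95
position: [0.5017, -0.2051, 0.0742]
tool_rot: [[-0.982, 0.189, -0.018], [0.189, 0.982, 0.004], [0.019, 0.001, -1.0]]
ft_force: [-0.6, -0.4, -0.0]
grip_width: -0.0002
gripper_force: 0.0
```

```bash
python3 -c "
from h import *
where()"
```

```text
9.95 lathe mm [  -3.7 -266.8   74.2] q [ -35.   31.   88.   -0.   62. -113.] f lathe [-0.5 -0.5 -0. ]
[[-1.     0.007 -0.019]
 [ 0.007  1.     0.001]
 [ 0.019  0.001 -1.   ]]
```

Call:
move_arm(
  jaw=[0, 0, 0, 0, 0, 0],
  dp=[
    [0, 0.15, 0],
    [0, 0.15, 0],
    [0, 0.15, 0],
    [0, 0.15, 0],
    [0, 0.15, 0],
    [0, 0.1, 0],
  ],
  turn=[
    [0, 0, 0],
    [0, 0, 0],
    [0, 0, 0],
    [0, 0, 0],
    [0, 0, 0],
    [0, 0, 0],
  ],
)

```text
time_s: 10.45
position: [0.5029, -0.1984, 0.0741]
tool_rot: [[-0.982, 0.189, -0.019], [0.189, 0.982, 0.002], [0.019, -0.002, -1.0]]
ft_force: [-4.5, -9.9, -0.8]
grip_width: -0.0003
gripper_force: 5.1
```

Call:
move_arm(
  jaw=[0, 0, 0, 0, 0],
  dp=[
    [0, 0.2, 0],
    [0, 0.2, 0],
    [0, 0.2, 0],
    [0, 0.2, 0],
    [0, 0.2, 0],
  ],
  turn=[
    [0, 0, 0],
    [0, 0, 0],
    [0, 0, 0],
    [0, 0, 0],
    [0, 0, 0],
  ],
)

```text
time_s: 10.87
position: [0.5047, -0.1887, 0.0741]
tool_rot: [[-0.982, 0.19, -0.019], [0.19, 0.982, 0.002], [0.019, -0.002, -1.0]]
ft_force: [-4.6, -8.7, -0.9]
grip_width: -0.0002
gripper_force: 5.2
```

Call:
move_arm(
  jaw=[0, 0, 0, 0, 0, 0, 0, 0, 0, 0],
  dp=[
    [0, 0.3, 0],
    [0, 0.3, 0],
    [0, 0.3, 0],
    [0, 0.3, 0],
    [0, 0.3, 0],
    [0, 0.3, 0],
    [0, 0.3, 0],
    [0, 0.3, 0],
    [0, 0.2, 0],
    [0, 0.1, 0],
  ],
  turn=[
    [0, 0, 0],
    [0, 0, 0],
    [0, 0, 0],
    [0, 0, 0],
    [0, 0, 0],
    [0, 0, 0],
    [0, 0, 0],
    [0, 0, 0],
    [0, 0, 0],
    [0, 0, 0],
  ],
)

```text
time_s: 11.7
position: [0.5095, -0.1618, 0.0741]
tool_rot: [[-0.982, 0.189, -0.02], [0.189, 0.982, 0.002], [0.02, -0.002, -1.0]]
ft_force: [-5.6, -9.5, -0.3]
grip_width: 0.0001
gripper_force: 5.1
```

```bash
python3 - <<'E'
from h import *
where()
im,d=cams.get_image('wrist');cv2.imwrite('pics/w4.png',im[:,:,::-1])
E
```

```text
11.7 lathe mm [  -3.9 -222.8   74.1] q [ -30.   30.   89.   -1.   62. -109.] f lathe [ -3.8 -10.4  -0.3]
[[-1.     0.007 -0.02 ]
 [ 0.007  1.    -0.002]
 [ 0.02  -0.002 -1.   ]]
```

View pics/w4.png

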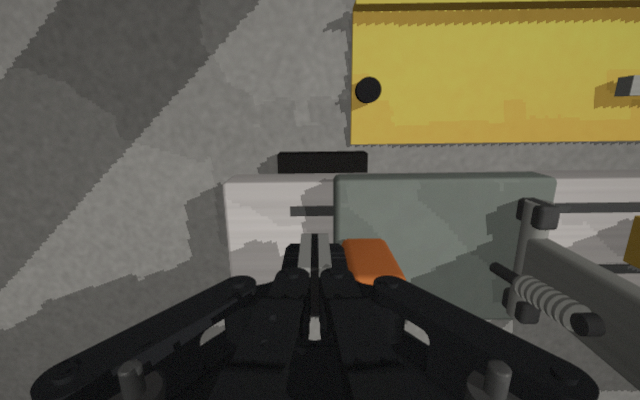

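The fingers are on the block's outer face at (343,260) and the slide moves at about 10 N. I carry on in smaller steps.

Call:
move_arm(
  jaw=[0, 0, 0, 0, 0, 0],
  dp=[
    [0, 0.2, 0],
    [0, 0.2, 0],
    [0, 0.2, 0],
    [0, 0.2, 0],
    [0, 0.1, 0],
    [0, 0, 0],
  ],
  turn=[
    [0, 0, 0],
    [0, 0, 0],
    [0, 0, 0],
    [0, 0, 0],
    [0, 0, 0],
    [0, 0, 0],
  ],
)

```text
time_s: 12.25
position: [0.5111, -0.153, 0.074]
tool_rot: [[-0.982, 0.189, -0.02], [0.189, 0.982, 0.002], [0.02, -0.002, -1.0]]
ft_force: [-5.2, -8.7, 0.4]
grip_width: 0.0001
gripper_force: 4.8
```

```bash
cat > t.py <<'E'
from h import *
where()
im,d=cams.get_image('top')
h=cv2.cvtColor(im,cv2.COLOR_RGB2HSV)
r=cv2.inRange(h,(0,190,80),(4,255,255))|cv2.inRange(h,(174,190,80),(180,255,255))
for s,c in blobs(r,8): print('red',s,c.round(1),np.round(1e3*L(atz('top',*c,.194)),1))
w=cv2.inRange(h,(8,60,60),(22,220,255))
# sample profile along turning axis, crest z=.149
f=lambda y,z:proj('top',O+RL@np.array([0,y,z]))
for y in np.arange(-.10,-.02,.0):pass
ys=np.arange(-100,125,3); row=''
for y in ys:
    u,v=f(y/1e3,.149); px=h[int(round(v)),int(round(u))]; row+=f'{y}:{px[0]},{px[1]},{px[2]} '
print(row)
cv2.imwrite('pics/top_%d.png'%int(observe()['time_s']*100),cv2.resize(im[170:250,240:370,::-1],None,fx=6,fy=6,interpolation=cv2.INTER_CUBIC))
E
sed -i '/np.arange(-.10/d' t.py; python3 t.py; ls pics
```

```text
12.25 lathe mm [  -4.  -213.9   74. ] q [ -29.   30.   89.   -1.   62. -108.] f lathe [-3.5 -9.5  0.4]
[[-1.     0.007 -0.02 ]
 [ 0.007  1.    -0.002]
 [ 0.02  -0.002 -1.   ]]
red [324 206  18   8  84] [332.8 209.6] [   0.6 -104.4  194. ]
-100:3,243,171 -97:3,241,163 -94:2,214,137 -91:2,210,119 -88:2,242,177 -85:2,242,171 -82:2,240,165 -79:23,62,33 -76:17,133,65 -73:17,168,210 -70:18,163,208 -67:15,189,178 -64:17,170,202 -61:18,164,211 -58:17,165,205 -55:17,165,204 -52:17,162,208 -49:18,165,209 -46:18,166,211 -43:17,166,203 -40:18,163,205 -37:17,163,207 -34:17,162,210 -31:18,164,209 -28:17,164,202 -25:17,161,207 -22:18,166,207 -19:18,166,209 -16:18,164,209 -13:17,162,201 -10:18,162,208 -7:16,161,108 -4:17,162,191 -1:18,164,199 2:16,165,133 5:17,162,187 8:17,165,206 11:16,166,157 14:17,163,189 17:17,164,205 20:16,161,125 23:16,163,188 26:17,165,193 29:17,164,204 32:17,167,198 35:17,160,201 38:18,169,199 41:18,163,200 44:17,164,202 47:17,166,195 50:17,162,198 53:17,164,213 56:18,166,217 59:18,165,219 62:17,162,216 65:17,162,221 68:14,192,177 71:17,168,209 74:18,164,219 77:18,164,215 80:17,164,219 83:18,168,224 86:13,59,133 89:9,30,134 92:10,32,143 95:16,75,58 98:12,96,45 101:12,63,61 104:14,66,58 107:19,40,102 110:20,39,99 113:19,43,101 116:17,39,105 119:22,36,105 122:16,53,63 
side1.png
top1.png
top2.png
top_1230.png
w1.png
w2.png
w3.png
w4.png
```

Call:
move_arm(
  jaw=[0, 0, 0, 0, 0],
  dp=[
    [0, 0.2, 0],
    [0, 0.2, 0],
    [0, 0.2, 0],
    [0, 0.1, 0],
    [0, 0, 0],
  ],
  turn=[
    [0, 0, 0],
    [0, 0, 0],
    [0, 0, 0],
    [0, 0, 0],
    [0, 0, 0],
  ],
)

```text
time_s: 12.72
position: [0.5123, -0.1461, 0.074]
tool_rot: [[-0.982, 0.189, -0.021], [0.189, 0.982, 0.002], [0.021, -0.002, -1.0]]
ft_force: [-5.8, -9.2, 0.6]
grip_width: 0.0001
gripper_force: 4.9
```

Call:
move_arm(
  jaw=[0, 0],
  dp=[
    [0, 0.1, 0],
    [0, 0.1, 0],
  ],
  turn=[
    [0, 0, 0],
    [0, 0, 0],
  ],
)

```text
time_s: 12.88
position: [0.5126, -0.1444, 0.074]
tool_rot: [[-0.982, 0.189, -0.021], [0.189, 0.982, 0.002], [0.021, -0.002, -1.0]]
ft_force: [-7.5, -11.1, 0.4]
grip_width: -0.0001
gripper_force: 5.8
```

Call:
move_arm(
  jaw=[0, 0],
  dp=[
    [0, 0.1, 0],
    [0, 0.1, 0],
  ],
  turn=[
    [0, 0, 0],
    [0, 0, 0],
  ],
)

```text
time_s: 13.05
position: [0.513, -0.1425, 0.074]
tool_rot: [[-0.982, 0.189, -0.021], [0.189, 0.982, 0.002], [0.021, -0.002, -1.0]]
ft_force: [-7.3, -9.5, 0.3]
grip_width: 0.0
gripper_force: 5.8
```

```bash
python3 t.py | sed 's/-100:.*50:/50:/'; ls pics
```

```text
13.05 lathe mm [  -4.1 -203.2   74. ] q [ -28.   30.   89.   -1.   62. -107.] f lathe [ -5.5 -10.7   0.3]
[[-1.     0.007 -0.021]
 [ 0.007  1.    -0.002]
 [ 0.021 -0.002 -1.   ]]
red [321 206  17   7  83] [329.2 208.9] [  0.7 -94.  194. ]
50:17,161,199 53:17,167,199 56:17,164,198 59:17,164,200 62:17,160,202 65:17,162,210 68:17,163,216 71:18,164,218 74:18,165,221 77:16,172,200 80:15,188,182 83:18,165,224 86:16,165,150 89:16,166,149 92:17,166,155 95:16,156,103 98:13,79,45 101:14,56,59 104:11,61,59 107:17,36,100 110:19,41,100 113:18,43,102 116:17,39,104 119:18,36,106 122:13,58,62 
side1.png
top1.png
top2.png
top_1230.png
top_1310.png
w1.png
w2.png
w3.png
w4.png
```

Call:
move_arm(
  jaw=[0, 0],
  dp=[
    [0, 0.1, 0],
    [0, 0.1, 0],
  ],
  turn=[
    [0, 0, 0],
    [0, 0, 0],
  ],
)

```text
time_s: 13.27
position: [0.5133, -0.1405, 0.074]
tool_rot: [[-0.982, 0.189, -0.021], [0.189, 0.982, 0.002], [0.021, -0.002, -1.0]]
ft_force: [-7.3, -10.6, 0.6]
grip_width: 0.0001
gripper_force: 5.8
```

Call:
move_arm(
  jaw=[0, 0],
  dp=[
    [0, 0.1, 0],
    [0, 0.1, 0],
  ],
  turn=[
    [0, 0, 0],
    [0, 0, 0],
  ],
)

```text
time_s: 13.43
position: [0.5137, -0.1386, 0.0741]
tool_rot: [[-0.982, 0.189, -0.021], [0.189, 0.982, 0.002], [0.021, -0.002, -1.0]]
ft_force: [-8.2, -12.0, 0.6]
grip_width: 0.0002
gripper_force: 6.5
```

```bash
python3 t.py | sed 's/-100:.*50:/50:/'
```

```text
13.4333 lathe mm [  -4.1 -199.3   74.1] q [ -28.   30.   89.   -1.   62. -106.] f lathe [ -5.8 -13.3   0.6]
[[-1.     0.007 -0.021]
 [ 0.007  1.    -0.002]
 [ 0.021 -0.002 -1.   ]]
red [319 205  18   8  82] [327.8 208.7] [  0.4 -90.1 194. ]
50:17,164,199 53:17,165,199 56:17,163,199 59:17,163,202 62:17,164,196 65:17,165,203 68:18,162,213 71:17,164,219 74:17,166,219 77:18,164,216 80:17,173,204 83:15,186,189 86:16,160,151 89:17,167,151 92:17,166,152 95:16,171,136 98:15,156,103 101:15,46,56 104:9,57,58 107:18,38,101 110:19,44,99 113:17,35,102 116:18,42,103 119:20,36,106 122:16,53,62
```

Call:
move_arm(
  jaw=[0, 0, 0],
  dp=[
    [0, 0.1, 0],
    [0, 0.1, 0],
    [0, 0, 0],
  ],
  turn=[
    [0, 0, 0],
    [0, 0, 0],
    [0, 0, 0],
  ],
)

```text
time_s: 13.73
position: [0.514, -0.1368, 0.0741]
tool_rot: [[-0.982, 0.189, -0.021], [0.189, 0.982, 0.001], [0.021, -0.003, -1.0]]
ft_force: [-7.2, -11.4, 0.4]
grip_width: -0.0001
gripper_force: 6.5
```

Call:
move_arm(
  jaw=[0, 0, 0],
  dp=[
    [0, 0.1, 0],
    [0, 0.1, 0],
    [0, 0, 0],
  ],
  turn=[
    [0, 0, 0],
    [0, 0, 0],
    [0, 0, 0],
  ],
)

```text
time_s: 13.98
position: [0.5143, -0.1351, 0.0741]
tool_rot: [[-0.982, 0.189, -0.021], [0.189, 0.982, 0.001], [0.021, -0.003, -1.0]]
ft_force: [-8.9, -13.0, 1.1]
grip_width: -0.0003
gripper_force: 7.4
```

```bash
python3 t.py | sed 's/-100:\(.*\)-40:.*50:/\1  50:/'; ls pics
```

```text
13.9833 lathe mm [  -4.1 -195.7   74.1] q [ -27.   30.   89.   -1.   61. -106.] f lathe [ -6.4 -14.4   1.1]
[[-1.     0.007 -0.021]
 [ 0.007  1.    -0.003]
 [ 0.021 -0.003 -1.   ]]
red [318 205  18   8  83] [326.5 208.4] [  0.5 -86.3 194. ]
2,242,178 -97:2,233,172 -94:3,223,136 -91:3,223,118 -88:3,244,181 -85:2,243,174 -82:2,241,165 -79:3,212,129 -76:3,179,107 -73:3,242,173 -70:2,239,164 -67:2,227,126 -64:2,227,111 -61:18,159,173 -58:18,165,207 -55:17,172,196 -52:15,191,178 -49:18,162,209 -46:18,162,210 -43:18,166,203   50:17,163,199 53:17,164,200 56:17,163,200 59:17,162,201 62:17,167,195 65:17,165,205 68:17,161,215 71:18,166,217 74:17,163,220 77:18,165,216 80:16,172,203 83:15,186,189 86:17,164,149 89:17,168,150 92:17,167,150 95:16,166,138 98:15,153,105 101:14,48,58 104:13,62,58 107:16,38,101 110:19,36,99 113:18,43,100 116:18,45,102 119:20,36,106 122:15,49,63 
side1.png
top1.png
top2.png
top_1230.png
top_1310.png
top_1348.png
top_1403.png
w1.png
w2.png
w3.png
w4.png
```

```bash
python3 - <<'E'
from h import *
def prof(t):
    im=cv2.imread(f'pics/top_{t}.png',0).astype(np.float32); ys=np.arange(-30,100,.25); out=0
    for lx in (-.006,-.003,0,.003,.006):
        P=np.array([(proj('top',O+RL@np.array([lx,y/1e3,.148]))-[240,170]+.5)*6-.5 for y in ys],np.float32)
        out=out+cv2.remap(im,P[:,:1],P[:,1:],cv2.INTER_LINEAR).ravel()
    return out
a={t:prof(t) for t in (1230,1310,1348,1403)}
def shift(p,q):
    n=len(p);best=[]
    for k in range(-8,80):
        x=p[80:n-160];best.append((np.corrcoef(x,q[80+k:n-160+k])[0,1],k*.25))
    return max(best)
for s,t in((1230,1310),(1310,1348),(1348,1403),(1230,1403)): print(s,t,shift(a[s],a[t]))
E
```

```text
Traceback (most recent call last):
  File "h.py", line 15, in proj
    c=cams.calibration(name); f=200/np.tan(np.radians(c['vertical_fov']/2))
ValueError: time passes only in moves, steps and waits
```

```bash
cat > c.py <<'E'
from h import *
import h,functools,sys
C=cams.calibration('top')
class K: calibration=staticmethod(lambda n:C)
h.cams=K
def prof(t):
    im=cv2.imread(f'pics/top_{t}.png',0).astype(np.float32); ys=np.arange(-30,100,.25); out=0
    for lx in (-.006,-.003,0,.003,.006):
        P=np.array([(proj('top',O+RL@np.array([lx,y/1e3,.148]))-[240,170]+.5)*6-.5 for y in ys],np.float32)
        out=out+cv2.remap(im,P[:,:1].copy(),P[:,1:].copy(),cv2.INTER_LINEAR).ravel()
    return out
def shift(p,q):
    n=len(p); return max((np.corrcoef(p[80:n-160],q[80+k:n-160+k])[0,1],k*.25) for k in range(-8,80))
T=sys.argv[1:];a=[prof(t) for t in T]
for i in range(1,len(T)): print(T[0],T[i],shift(a[0],a[i]))
E
python3 c.py 1230 1310 1348 1403
```

```text
1230 1310 (np.float64(0.9798421974222967), 10.75)
1230 1348 (np.float64(0.9801606750619822), 13.5)
1230 1403 (np.float64(0.9805905596494131), 13.5)
```

The blank stopped at the disc while the slide went on 4.7 mm, so 1.3 mm more is needed.

Call:
move_arm(
  jaw=[0, 0, 0],
  dp=[
    [0, 0.07, 0],
    [0, 0.07, 0],
    [0, 0, 0],
  ],
  turn=[
    [0, 0, 0],
    [0, 0, 0],
    [0, 0, 0],
  ],
)

```text
time_s: 14.28
position: [0.5145, -0.134, 0.0741]
tool_rot: [[-0.982, 0.189, -0.021], [0.189, 0.982, 0.001], [0.021, -0.004, -1.0]]
ft_force: [-9.2, -14.6, 0.2]
grip_width: 0.0001
gripper_force: 8.1
```

Call:
move_arm(
  jaw=[0, 0, 0, 0, 0, 0, 0],
  dp=[
    [0, -0.2, 0],
    [0, -0.4, 0],
    [0, -1, 0],
    [0, -1.5, 0],
    [0, 0, -1.5],
    [0, 0, 0],
    [0, 0, 0],
  ],
  turn=[
    [0, 0, 0],
    [0, 0, 0],
    [0, 0, 0],
    [0, 0, 0],
    [0, 0, 0],
    [0, 0, 0],
    [0, 0, 0],
  ],
)

```text
time_s: 14.87
position: [0.5105, -0.1626, 0.0894]
tool_rot: [[-0.982, 0.19, -0.017], [0.19, 0.982, 0.004], [0.017, 0.001, -1.0]]
ft_force: [-1.0, 0.6, -0.4]
grip_width: 0.0003
gripper_force: 0.0
```

```bash
python3 t.py | sed 's/-100:.*50:/50:/'; python3 c.py 1230 $(ls -t pics | head -1 | tr -dc 0-9); ls -t pics|head -1
```

```text
14.8667 lathe mm [  -2.9 -223.5   89.4] q [ -30.   29.   88.   -0.   64. -109.] f lathe [-1.1  0.4 -0.4]
[[-1.     0.008 -0.017]
 [ 0.008  1.     0.001]
 [ 0.017  0.001 -1.   ]]
red [318 205  17   8  82] [326.  208.3] [  0.6 -84.8 194. ]
50:17,165,199 53:18,167,199 56:17,163,199 59:17,164,201 62:17,168,196 65:17,167,202 68:17,161,216 71:18,164,218 74:17,163,220 77:17,164,216 80:17,173,203 83:15,184,188 86:16,163,149 89:17,164,151 92:17,163,153 95:16,166,137 98:15,154,104 101:15,55,56 104:12,58,57 107:19,43,101 110:17,40,101 113:16,43,102 116:19,40,103 119:19,41,106 122:14,60,64 
1230 1491 (np.float64(0.9815546880266105), 13.5)
top_1491.png
```

```bash
python3 -c "
from h import *
print(ticket.close_job())"
```

```text
the job is handed in; nothing more can be done
None
```

I handed the job in with the stand snapped upright and the blank seated against the drive disc. The pad is squeezed about 6 mm by image measurement, the arm is clear of the lathe, and the highest force I read while pushing was about 17 N. Closing the job returned no verdict.

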